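Feel the storage jars' lids and set aside the loose one

TASK

Check the screw lids of the three jars in the oak holder by feel: twist each one gently anticlockwise, so that a loose lid gives and turns some ten degrees or more, while a lid that holds against a light twist is tight and must not be unscrewed. Leave the jars with tight lids standing in the holder; take any jar whose lid is loose by its body, not by its lid, lift it out and set it down gently, upright on the floor of the steel tray, beside the salt. Leave everything else where it is.

Things in the scene. Friction and masses are not known exactly. Their poses are not given: they have to be found in the camera images.
- place_1 (a point): centre of the jar that stands in this pocket of the holder at the start: a square white stoneware jar, 58 x 58 mm, sides along the holder's x and y, body 66 mm tall, with a round ribbed steel screw lid (50 mm across, from 68 to 92 mm above the jar's underside); about 0.5 kg. The point belongs to the holder (it stays when the jar goes), 46 mm above the jar's underside; axes as the holder's
- place_2 (a point): centre of the jar that stands in this pocket of the holder at the start: a square white stoneware jar, 58 x 58 mm, sides along the holder's x and y, body 66 mm tall, with a round ribbed steel screw lid (50 mm across, from 68 to 92 mm above the jar's underside); about 0.5 kg. The point belongs to the holder (it stays when the jar goes), 46 mm above the jar's underside; axes as the holder's
- place_3 (a point): centre of the jar that stands in this pocket of the holder at the start: a square white stoneware jar, 58 x 58 mm, sides along the holder's x and y, body 66 mm tall, with a round ribbed steel screw lid (50 mm across, from 68 to 92 mm above the jar's underside); about 0.5 kg. The point belongs to the holder (it stays when the jar goes), 46 mm above the jar's underside; axes as the holder's
- holder: fixed oak block, 82 x 252 mm (x by y), 26 mm tall, with three square pockets 62 mm wide, 20 mm deep, 84 mm apart along its y; origin at the centre of its underside. A jar has 2 mm of play each side, turns about 4 degrees in it, then stops. The lids unscrew anticlockwise from above: a loose one turns at 0.1 to 0.25 N m, a tight one holds against 0.8 N m (0.6 is safe); they look alike
- tray: shallow steel tray, 200 x 240 mm (x by y), rim 18 mm tall, walls and floor 4 mm thick, fixed on the worktop; origin at the centre of its underside, z up
- salt: white salt shaker, 38 mm across, 64 mm tall, standing in the tray near one of its short sides (towards -y of the tray); origin at the centre of its underside
- mill: dark wooden pepper mill, 44 mm across, 100 mm tall, standing between the holder and the tray; origin at the centre of its underside
- mug: white mug, 80 mm across, 92 mm tall, beyond the holder and the tray; origin at the centre of its underside
- bowl: blue bowl, 110 mm across, 50 mm tall; origin at the centre of its underside
- tin: black round tin with a small steel knob, 92 mm across, 142 mm tall; origin at the centre of its underside
- soap: white soap bottle with black cap, 60 mm across, 170 mm tall; origin at the centre of its underside
- spoon: steel spoon with a wooden handle, 200 mm long, lying on the worktop; origin on its underside

How it is judged:
On the way:
1. the loose lid has been felt to give, turned by at least 0.1 rad, with its jar still in the holder (value of joint loose_lid above 0.1 rad and x of loose_jar_mid in the frame of holder between -0.006 and 0.006 m and y of loose_jar_mid in the frame of holder between -0.092 and 0.092 m and z of loose_jar_mid in the frame of holder between 0.046 and 0.058 m and angle between loose_jar_mid's own z axis and vertical below 0.08 rad), for 0.1 s.
At the end, for the whole second after the job is handed in: The jar with the loose lid stands upright (within 0.08 rad) and at rest on the floor of the tray, wholly inside its rim, its lid turned at least 0.1 rad from the start; the two jars with tight lids stand upright in the holder's pockets, fully down, their lids turned less than 0.06 rad (x of loose_jar_mid in the frame of tray between -0.068 and 0.068 m and y of loose_jar_mid in the frame of tray between -0.088 and 0.088 m and z of loose_jar_mid in the frame of tray between 0.044 and 0.056 m and angle between each of loose_jar_mid, tight_1_jar_mid, tight_2_jar_mid's own z axis and vertical below 0.08 rad and linear speed of loose_jar below 0.02 m/s and value of joint loose_lid above 0.1 rad and value of joint each of tight_1_lid, tight_2_lid below 0.06 rad and x of tight_1_jar_mid in the frame of holder between -0.006 and 0.006 m and y of tight_1_jar_mid in the frame of holder between -0.092 and 0.092 m and z of tight_1_jar_mid in the frame of holder between 0.046 and 0.058 m and x of tight_2_jar_mid in the frame of holder between -0.006 and 0.006 m and y of tight_2_jar_mid in the frame of holder between -0.092 and 0.092 m and z of tight_2_jar_mid in the frame of holder between 0.046 and 0.058 m); the robot touches nothing.
It fails at once if a tight lid is unscrewed: turned more than 0.06 rad (value of joint any of tight_1_lid, tight_2_lid above 0.06 rad).
It fails at once if the loose jar is lifted by its lid: the fingers bear on the lid with more than 4 N while the jar is clear of the holder (contact force between the fingers and loose_lid above 4 N and z of loose_jar_mid in the frame of holder above 0.085 m).
It fails at once if a jar is set down hard: let fall (faster than 0.35 m/s with no finger on it, a drop of 6 mm), or pressed on the tray with more than 100 N (contact force between any of loose_jar, tight_1_jar, tight_2_jar and tray above 100 N or (linear speed of loose_jar above 0.35 m/s and contact force between the fingers and loose_jar below 0.1 N) or (linear speed of tight_1_jar above 0.35 m/s and contact force between the fingers and tight_1_jar below 0.1 N) or (linear speed of tight_2_jar above 0.35 m/s and contact force between the fingers and tight_2_jar below 0.1 N)).
It fails at once if a bystander is moved more than 30 mm (distance of any of salt, mill, mug, bowl, tin, soap, spoon from where it was at the start of the episode above 0.03 m).
It also fails if it takes over 72 s, if anything falls off the work surface, if the arm or the gripper's body presses on something with over 40 N, if the wrist force passes 120 N, or if a joint passes its speed limit or range.

ROBOT

A 6-joint arm with a two-finger parallel gripper is mounted at the origin on the work surface. World frame = base frame: x ahead of the robot, y to its left, z up, the work surface at z = 0. Lengths are in m, angles in rad, forces in N, time in s.
With the tool pointing down it reaches from about 0.25 to 0.725 m from the base axis. Payload 4 kg.
Tool frame: the origin (TCP) lies midway between the tips of the shut fingers; the grasp point (between the pads) lies 19 mm behind it; y points along the fingers, z is the direction in which the jaws open and shut, and the axes are right-handed (so a half turn about y gives the same grasp; the last joint's range is limited). The gripper opens to 85 mm and grips with 20 to 120 N. Pads are 22 mm wide; open, the fingers measure 114 mm over their backs; the gripper's body (76 mm by 85 mm) begins 54 mm behind the grasp point. The pads swing forward as they close: fully open they stand 13 mm farther back than shut.
Start: joints at [1.253, 0.241, 0.005, 1.335, 0, 1.571], TCP at [0.156, 0.475, 0.231] pointing down, gripper open.
Joint ranges: [-2.72, 2.72], [-1.05, 1.87], [-1.09, 1.28], [-1.99, 2.15], [-1.42, 1.44], [-3.14, 3.14]. Speed limits (rad/s): [2.79, 2.79, 3.14, 3.14, 3.14, 3.14].

INTERFACE

Orientations are given as a unit quaternion [x, y, z, w].
In Python, from workcell import bot gives the robot as it stands. The module is installed in compiled form; this text tells all that it offers.
- The arm moves only by the shell command python3 -m handwheel 'ROWS' [OPENING]. ROWS is JSON, a list of rows, each a list of 6 numbers: the shift along the tool's x, y, z in units of 25 mm (1.0 is 25 mm), then the turn, a rotation vector about the tool's x, y, z in units of 10 degrees (1.0 is 10 degrees). A call has exactly 5 rows; each row is the pose to reach, as a shift and turn from the pose commanded when the call began, along the tool's axes at that moment; what a row does not reach only later rows make up. A row lasts 1/8 s, in which the tool goes at most 62.5 mm and 10.7 degrees, less where a joint would pass 70% of its speed; a pose out of reach is approached as far as the arm can. A call with a gripper value outside its range is refused whole. OPENING is the gripper command: -1 is shut, 1 is fully open, values between are in proportion, set as the call begins (- or left out, the last holds). The fingers move at their own pace and stop on an object; the grip force is fixed at half the most. Time passes only in rows, so rows that repeat a pose let the fingers close, or fill a call up. It gives the time, the measured TCP pose, the force and the opening at its end, in the units of the state.
- bot.get_obs(): the state, without advancing time (a new reading comes with each control period).
- bot.camera(name): name is "scene" or "top" or "wrist"; returns a dict with "color" (384x512x3 uint8, red, green, blue), "fx", "fy", "cx", "cy" (pixels), "rvec" (rotation vector, rad) and "tvec" (3), from world to camera coordinates, as OpenCV has them. Camera axes: x right, y down, z forward; pixel columns grow to the right and rows downward; lengths in m; the calibration is good to about 2 mm. A picture is of the moment at which its call begins. There is no depth.
- bot.job_done(): hands the job in, once; it reports no verdict.
The state is a dict: "clock": time; "joint_pos": joint angles; "joint_vel": joint speeds; "tau": joint torques, N m; "eef_pos": TCP position; "tool_rot": TCP orientation; "ft_force": force on the tool from outside, world axes, zero at the start; "ft_torque": the same for the moment, N m; "grip_width": finger opening in m.
Only numpy, scipy, OpenCV 4.12 (cv2) and the standard library are available. Lean on these libraries where they do the work, as an engineer would, in place of code of your own. Each camera call takes 0.05 s, during which the arm holds its last target.

## Working session

There is one attempt and no reset: what is moved stays moved. The work goes in short steps, Python scripts to look and compute and a shell command to move; the robot and the scene stay as the last step left them, time stands still between calls to the robot, and variables do not carry over. Pictures are saved under pics/ and viewed, and the job is handed in when it is done.

```bash
mkdir -p pics; cat > h.py <<'E'
import numpy as np, cv2
from scipy.spatial.transform import Rotation as R
from workcell import bot
def snap(n,f,crop=None,s=1):
    c=bot.camera(n); im=c["color"][:,:,::-1].copy()
    if crop: x0,y0,x1,y1=crop; im=im[y0:y1,x0:x1]
    if s!=1: im=cv2.resize(im,None,fx=s,fy=s,interpolation=cv2.INTER_CUBIC)
    cv2.imwrite("pics/"+f,im); return c
def ray(c,u,v,z):
    Rm=cv2.Rodrigues(np.array(c["rvec"],float))[0]; t=np.array(c["tvec"],float).reshape(3)
    d=Rm.T@np.array([(u-c["cx"])/c["fx"],(v-c["cy"])/c["fy"],1]); o=-Rm.T@t
    return o+d*(z-o[2])/d[2]
def proj(c,p):
    Rm=cv2.Rodrigues(np.array(c["rvec"],float))[0]; q=Rm@np.array(p,float)+np.array(c["tvec"],float).reshape(3)
    return [c["fx"]*q[0]/q[2]+c["cx"],c["fy"]*q[1]/q[2]+c["cy"]]
E
python3 - <<'E'
from h import *
o=bot.get_obs()
for k in o: print(k,np.round(o[k],3))
print(R.from_quat(o["tool_rot"]).as_matrix().round(3))
import pickle
cs={}
for n in("top","scene","wrist"):
    cs[n]=snap(n,n+"0.png"); print(n,cs[n]["fx"],np.round(cs[n]["rvec"],3),np.round(cs[n]["tvec"],3))
pickle.dump(cs,open("c0.pkl","wb"))
E
```

```text
clock 0.0
joint_pos [ 1.253  0.241  0.004  1.335 -0.     1.571]
joint_vel [ 0.001  0.001 -0.     0.     0.001 -0.   ]
tau [-1.0000e-03 -3.7232e+01  2.5241e+01  1.7000e-02  0.0000e+00  0.0000e+00]
eef_pos [0.156 0.474 0.23 ]
tool_rot [ 0.699 -0.112  0.112 -0.697]
ft_force [-0.469 -0.17  -0.349]
ft_torque [-0.    -0.029  0.025]
grip_width 0.085
[[ 0.95  -0.001  0.312]
 [-0.312 -0.002  0.95 ]
 [ 0.    -1.    -0.002]]
top 495.85133962912926 [ 2.156 -2.197  0.095] [0.008 0.533 1.586]
scene 386.739365070705 [ 0.687  2.643 -1.105] [ 0.448 -0.127  1.477]
wrist 282.71003709158833 [-2.332 -1.69  -0.259] [-0.499 -0.039  0.38 ]
```

View pics/top0.png

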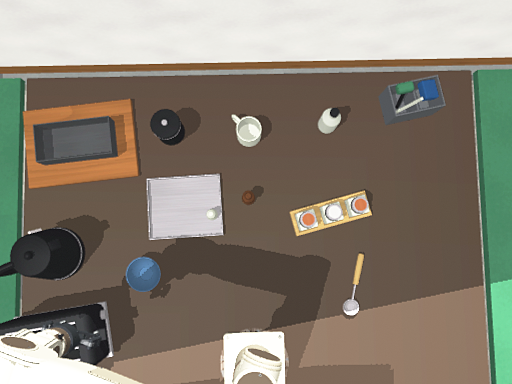

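View pics/scene0.png

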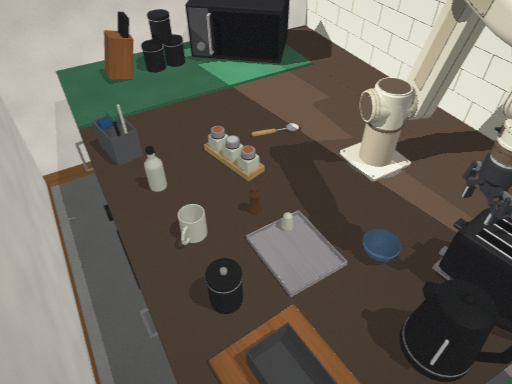

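View pics/wrist0.png

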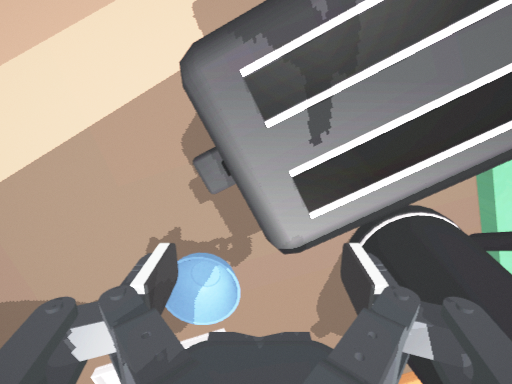

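The top view shows the holder at about (331,213), the tray at (185,207), the mill at (248,197) and the salt at (211,214). I'll enlarge it for corner readings.

```bash
python3 - <<'E'
import cv2
im=cv2.imread("pics/top0.png")
cv2.imwrite("pics/hz.png",cv2.resize(im[180:245,280:380],None,fx=8,fy=8,interpolation=cv2.INTER_CUBIC))
cv2.imwrite("pics/tz.png",cv2.resize(im[165:250,140:270],None,fx=6,fy=6,interpolation=cv2.INTER_CUBIC))
E
```

```text
(no output)
```

View pics/hz.png

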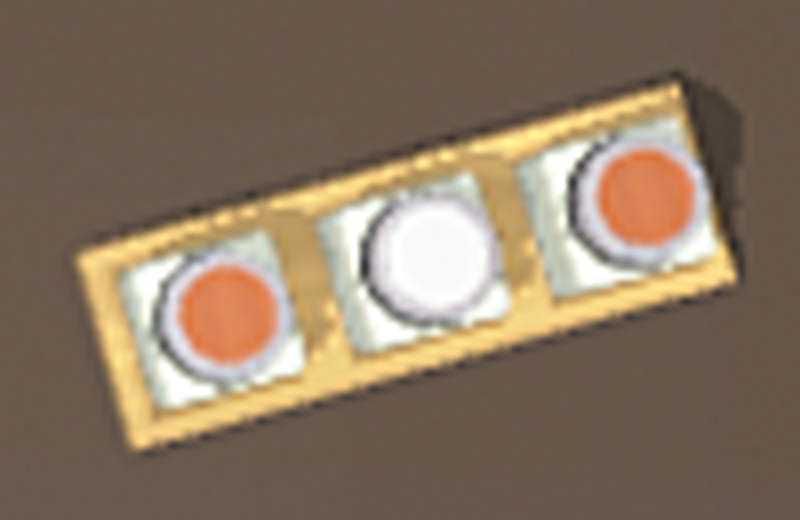

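View pics/tz.png

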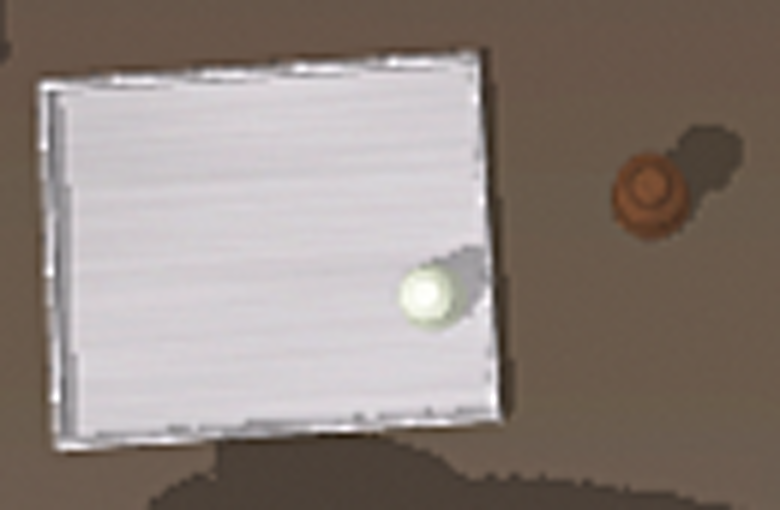

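```bash
python3 - <<'E'
import pickle
from h import *
c=pickle.load(open("c0.pkl","rb"))["top"]
def z8(p,z): return ray(c,(p[0]+.5)/8-.5+280,(p[1]+.5)/8-.5+180,z)
def z6(p,z): return ray(c,(p[0]+.5)/6-.5+140,(p[1]+.5)/6-.5+165,z)
H=np.array([z8(p,.026) for p in[(78,258),(680,80),(738,282),(133,452)]])
print(H.round(4),H.mean(0),[np.linalg.norm(H[i]-H[i-1]).round(4) for i in range(4)])
e=(H[0]-H[1])+(H[3]-H[2]); print("holder yaw of y",np.degrees(np.arctan2(e[1],e[0]))-90)
for p in[(229,315),(436,256),(648,198)]: print("lid",z8(p,.098).round(4))
T=np.array([z6(p,.018) for p in[(38,80),(482,50),(502,422),(57,450)]])
print(T.round(4),T.mean(0),[np.linalg.norm(T[i]-T[i-1]).round(4) for i in range(4)])
e=(T[0]-T[1])+(T[3]-T[2]); print("tray yaw",np.degrees(np.arctan2(e[1],e[0]))-90)
print("salt",z6((427,294),.068),"mill",z6((651,187),.1))
print("mug",ray(c,250,131,.092),"soap",ray(c,334,115,.17),ray(c,326,127,.0),"tin",ray(c,165,122,.142))
E
```

```text
[[ 0.4798 -0.1239  0.026 ]
 [ 0.5474 -0.3698  0.026 ]
 [ 0.4651 -0.39    0.026 ]
 [ 0.4013 -0.144   0.026 ]] [ 0.47339439 -0.25694134  0.026     ] [np.float64(0.081), np.float64(0.255), np.float64(0.0848), np.float64(0.2541)]
holder yaw of y 14.960896443898605
lid [ 0.4528 -0.176   0.098 ]
lid [ 0.474  -0.2564  0.098 ]
lid [ 0.4949 -0.339   0.098 ]
[[0.5999 0.3411 0.018 ]
 [0.6118 0.0991 0.018 ]
 [0.4094 0.091  0.018 ]
 [0.3989 0.331  0.018 ]] [0.50501254 0.21556303 0.018     ] [np.float64(0.2012), np.float64(0.2423), np.float64(0.2025), np.float64(0.2402)]
tray yaw 2.666148051648065
salt [0.47657048 0.12658505 0.068     ] mill [0.52783636 0.00795059 0.1       ]
mug [ 0.73271758 -0.0017514   0.092     ] soap [ 0.75926891 -0.25383662  0.17      ] [ 0.76185832 -0.25539887  0.        ] tin [0.75436888 0.25664845 0.142     ]
```

```bash
cat >> h.py <<'E'
def go(x,y,z,yaw):
    """units to reach TCP xyz pointing down with tool z at yaw deg"""
    o=bot.get_obs(); M=R.from_quat(o["tool_rot"]).as_matrix()
    zt=np.array([np.cos(np.radians(yaw)),np.sin(np.radians(yaw)),0]); yt=np.array([0,0,-1.]); xt=np.cross(yt,zt)
    G=np.stack([xt,yt,zt],1)
    s=M.T@(np.array([x,y,z])-o["eef_pos"])/.025; r=np.degrees(R.from_matrix(M.T@G).as_rotvec())/10
    print("t",round(float(o["clock"]),2),"eef",np.round(o["eef_pos"],4),"yaw",np.degrees(np.arctan2(M[1,2],M[0,2])).round(2),"rows:",np.round(np.r_[s,r],2).tolist())
E
python3 -c "
from h import *
go(.453,-.176,.18,15); go(.453,-.176,.18,15-180)"
```

```text
t 0.15 eef [0.1561 0.4745 0.2306] yaw 71.79 rows: [19.41, 2.06, -21.0, 0.01, 5.68, 0.0]
t 0.15 eef [0.1561 0.4745 0.2306] yaw 71.79 rows: [19.41, 2.06, -21.0, 0.01, -12.32, -0.01]
```

```bash
python3 -m handwheel '[[19.4,0,-21,0,5.68,0],[19.4,0,-21,0,5.68,0],[19.4,0,-21,0,5.68,0],[19.4,0,-21,0,5.68,0],[19.4,0,-21,0,5.68,0]]' 1; python3 -c "
from h import *
go(.453,-.176,.2,15)"
```

```text
clock: 0.78
eef_pos: [0.2863, 0.1889, 0.2313]
tool_rot: [-0.571, 0.417, -0.417, 0.571]
ft_force: [0.9, 0.8, -0.6]
grip_width: 0.0855
t 0.78 eef [0.2863 0.1889 0.2313] yaw 17.78 rows: [15.93, 1.25, 1.89, -0.0, 0.28, 0.0]
```

```bash
python3 -m handwheel '[[15.9,1.2,1.9,0,0.28,0],[15.9,1.2,1.9,0,0.28,0],[15.9,1.2,1.9,0,0.28,0],[15.9,1.2,1.9,0,0.28,0],[15.9,1.2,1.9,0,0.28,0]]' 1; python3 -c "
from h import *
go(.453,-.176,.2,15)"
```

```text
clock: 1.4
eef_pos: [0.4176, -0.0941, 0.2078]
tool_rot: [-0.562, 0.429, -0.429, 0.562]
ft_force: [0.4, 0.4, 0.3]
grip_width: 0.0857
t 1.4 eef [ 0.4176 -0.0941  0.2078] yaw 15.24 rows: [3.53, 0.31, 0.51, -0.0, 0.02, -0.0]
```

```bash
python3 -m handwheel '[[3.2,0.3,0.5,0,0,0],[3.2,0.3,0.5,0,0,0],[3.2,0.3,0.5,0,0,0],[3.2,0.3,0.5,0,0,0],[3.2,0.3,0.5,0,0,0]]' 1; python3 - <<'E'
from h import *
import pickle
go(.453,-.176,.2,15)
c=snap("wrist","w1.png");pickle.dump(c,open("w1.pkl","wb"))
for p in [(.4525,-.176,.098),(.474,-.257,.098),(.495,-.338,.098)]: print(np.round(proj(c,p),1))
E
```

```text
clock: 2.02
eef_pos: [0.4499, -0.1645, 0.2008]
tool_rot: [-0.562, 0.428, -0.429, 0.563]
ft_force: [-0.1, 0.8, 0.7]
grip_width: 0.0858
t 2.02 eef [ 0.4499 -0.1645  0.2008] yaw 15.4 rows: [0.48, 0.03, -0.0, -0.0, 0.04, -0.0]
[258.4 203.3]
[257.6 281. ]
[256.5 346. ]
```

View pics/w1.png

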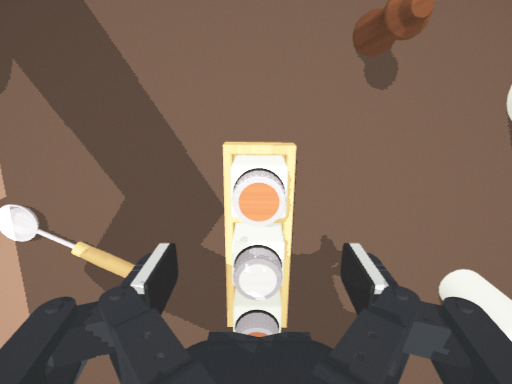

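```bash
python3 -m handwheel '[[0.45,1,0,0,0.03,0],[0.45,2.5,0,0,0.03,0],[0.45,4,0,0,0.03,0],[0.45,4.6,0,0,0.03,0],[0.45,5.0,0,0,0.03,0]]' 1; python3 -c "
from h import *
go(.453,-.176,.075,15);o=bot.get_obs();print(o['ft_force'],o['ft_torque'])"
```

```text
clock: 2.7
eef_pos: [0.4535, -0.1764, 0.0755]
tool_rot: [-0.561, 0.43, -0.43, 0.561]
ft_force: [-0.7, 0.5, 0.0]
grip_width: 0.0852
t 2.7 eef [ 0.4535 -0.1764  0.0755] yaw 15.03 rows: [-0.02, 0.02, -0.02, -0.0, 0.0, 0.0]
[-0.68678796  0.5270758   0.01174182] [ 0.01254525 -0.02022636  0.00644764]
```

```bash
python3 -m handwheel '[[0,0,0,0,0,0],[0,0,0,0,0,0],[0,0,0,0,0,0],[0,0,0,0,0,0],[0,0,0,0,0,0]]' -1; python3 -c "
from h import *
go(.453,-.176,.075,15);o=bot.get_obs();print(o['ft_force'],o['ft_torque']);c=snap('scene','s1.png',(180,90,330,200),5)"
```

```text
clock: 3.32
eef_pos: [0.4538, -0.1772, 0.077]
tool_rot: [-0.561, 0.43, -0.431, 0.561]
ft_force: [-2.1, -0.1, 6.9]
grip_width: 0.0482
t 3.33 eef [ 0.4538 -0.1772  0.077 ] yaw 14.97 rows: [-0.06, 0.08, -0.02, -0.01, -0.0, 0.01]
[-2.11859555 -0.05515513  6.92082675] [-0.02588016  0.4228709   0.01001776]
```

View pics/s1.png

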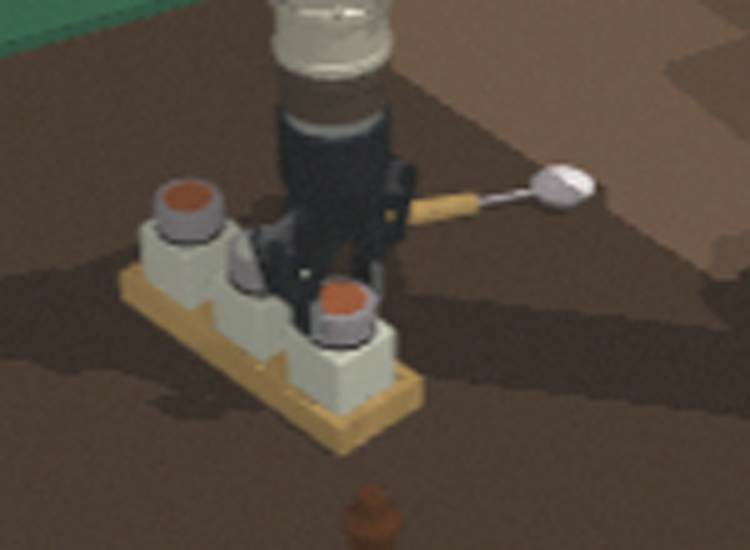

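```bash
cat >> h.py <<'E'
def st():
    o=bot.get_obs(); M=R.from_quat(o["tool_rot"]).as_matrix()
    print("t",round(float(o["clock"]),2),np.round(o["eef_pos"],4),"yaw",np.degrees(np.arctan2(M[1,2],M[0,2])).round(2),"F",np.round(o["ft_force"],2),"T",np.round(o["ft_torque"],3),"w",round(float(o["grip_width"]),4),"tau6",round(float(o["tau"][5]),3))
E
python3 -m handwheel '[[0,-0.08,0,0,-0.05,0],[0,-0.08,0,0,-0.1,0],[0,-0.08,0,0,-0.15,0],[0,-0.08,0,0,-0.2,0],[0,-0.08,0,0,-0.2,0]]' -1; python3 -c "
from h import *
st()"
```

```text
clock: 4.0
eef_pos: [0.4531, -0.1768, 0.0772]
tool_rot: [0.568, -0.421, 0.421, -0.568]
ft_force: [-0.5, -0.4, -3.7]
grip_width: 0.0481
t 4.0 [ 0.4531 -0.1768  0.0772] yaw 16.98 F [-0.49 -0.41 -3.68] T [-0.155 -0.022  0.062] w 0.0481 tau6 -0.024
```

```bash
python3 -m handwheel '[[0,0.04,0,0,-0.05,0],[0,0.04,0,0,-0.1,0],[0,0.04,0,0,-0.15,0],[0,0.04,0,0,-0.2,0],[0,0.04,0,0,-0.2,0]]' -1; python3 -c "
from h import *
st()"
```

```text
clock: 4.62
eef_pos: [0.4538, -0.1772, 0.077]
tool_rot: [-0.576, 0.41, -0.411, 0.576]
ft_force: [-1.2, -1.6, 6.2]
grip_width: 0.0482
t 4.62 [ 0.4538 -0.1772  0.077 ] yaw 18.98 F [-1.17 -1.6   6.16] T [-0.359  0.255 -0.07 ] w 0.0482 tau6 -0.086
```

```bash
python3 -m handwheel '[[0,0,0,0,-0.05,0],[0,0,0,0,-0.1,0],[0,0,0,0,-0.1,0],[0,0,0,0,-0.1,0],[0,0,0,0,-0.1,0]]' -1; python3 -c "
from h import *
st()"; python3 -m handwheel '[[0,0,0,0,-0.05,0],[0,0,0,0,-0.1,0],[0,0,0,0,-0.1,0],[0,0,0,0,-0.1,0],[0,0,0,0,-0.1,0]]' -1; python3 -c "
from h import *
st()"
```

```text
clock: 5.25
eef_pos: [0.4539, -0.1771, 0.077]
tool_rot: [-0.578, 0.406, -0.407, 0.579]
ft_force: [-0.9, -1.4, 5.6]
grip_width: 0.0477
t 5.25 [ 0.4539 -0.1771  0.077 ] yaw 19.84 F [-0.9  -1.43  5.58] T [-0.177  0.126 -0.99 ] w 0.0477 tau6 -0.923
clock: 5.88
eef_pos: [0.4539, -0.1771, 0.077]
tool_rot: [-0.582, 0.401, -0.402, 0.582]
ft_force: [-0.9, -1.8, 4.9]
grip_width: 0.0484
t 5.88 [ 0.4539 -0.1771  0.077 ] yaw 20.79 F [-0.87 -1.77  4.94] T [-0.129  0.115 -1.156] w 0.0484 tau6 -1.186
```

Jar 1 is tight: it resisted with about 1 N m. That is more than I meant to apply, because I ran two steps before reading the torque. I'll back off the twist and check how stiff the arm is in twist, so I can use finer steps on the next jars.

```bash
python3 -m handwheel '[[0,0,0,0,0.1,0],[0,0,0,0,0.15,0],[0,0,0,0,0.2,0],[0,0,0,0,0.2,0],[0,0,0,0,0.2,0]]' -1; python3 -c "
from h import *
st()"
```

```text
clock: 6.5
eef_pos: [0.4538, -0.1767, 0.077]
tool_rot: [-0.575, 0.41, -0.411, 0.576]
ft_force: [-1.9, -1.3, 5.5]
grip_width: 0.0483
t 6.5 [ 0.4538 -0.1767  0.077 ] yaw 19.01 F [-1.94 -1.27  5.52] T [-0.11   0.231  0.041] w 0.0483 tau6 0.042
```

```bash
python3 -m handwheel '[[0,0,0,0,0,0],[0,0,0,0,0,0],[0,0,0,0,0,0],[0,-1,0,0,0.4,0],[0,-2,0,0,0.4,0]]' 1; python3 - <<'E'
from h import *
st();go(.474,-.257,.13,15)
c=snap("wrist","w2.png")
for p in [(.4525,-.176,.098),(.474,-.257,.098),(.495,-.338,.098)]: print(np.round(proj(c,p),1))
E
```

```text
clock: 7.12
eef_pos: [0.4528, -0.1765, 0.1265]
tool_rot: [0.561, -0.431, 0.43, -0.561]
ft_force: [0.4, -0.1, -0.6]
grip_width: 0.085
t 7.12 [ 0.4528 -0.1765  0.1265] yaw 14.96 F [ 0.4  -0.06 -0.65] T [ 0.029 -0.004  0.009] w 0.085 tau6 0.1
t 7.12 eef [ 0.4528 -0.1765  0.1265] yaw 14.96 rows: [3.33, -0.14, -0.01, 0.01, -0.0, -0.01]
[258.8 224.3]
[258.6 327. ]
[257.8 407.7]
```

View pics/w2.png

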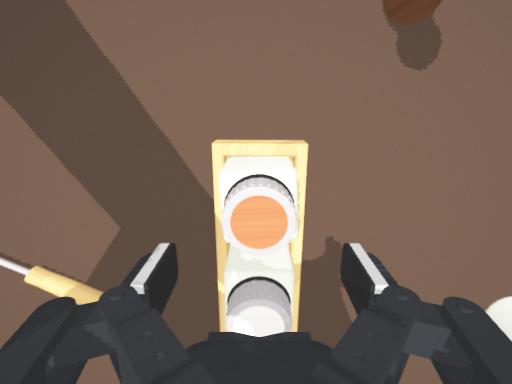

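Jar 1 is standing well in its pocket, with its lid at (259,221), and is turned slightly within the play. On to jar 2.

```bash
python3 -m handwheel '[[1.7,0,0,0,0,0],[3.33,0,0,0,0,0],[3.33,0.3,0,0,0,0],[3.33,1.2,0,0,0,0],[3.33,1.95,0,0,0,0]]' 1; python3 -c "
from h import *
go(.474,-.257,.0775,15);st()"
```

```text
clock: 7.8
eef_pos: [0.4739, -0.2561, 0.0762]
tool_rot: [-0.561, 0.431, -0.43, 0.561]
ft_force: [-0.0, 0.0, -0.0]
grip_width: 0.0855
t 7.8 eef [ 0.4739 -0.2561  0.0762] yaw 14.99 rows: [0.04, -0.05, -0.0, 0.01, -0.0, -0.01]
t 7.8 [ 0.4739 -0.2561  0.0762] yaw 14.99 F [-0.01  0.02 -0.03] T [ 0.01  -0.032 -0.012] w 0.0855 tau6 0.0
```

```bash
python3 -m handwheel '[[0.03,-0.1,0,0,0,0],[0.03,-0.1,0,0,0,0],[0.03,-0.1,0,0,0,0],[0.03,-0.1,0,0,0,0],[0.03,-0.1,0,0,0,0]]' -1; python3 -c "
from h import *
st()"
```

```text
clock: 8.43
eef_pos: [0.475, -0.258, 0.0813]
tool_rot: [-0.561, 0.43, -0.431, 0.561]
ft_force: [-2.7, -0.0, 6.2]
grip_width: 0.0478
t 8.43 [ 0.475  -0.258   0.0813] yaw 14.98 F [-2.71 -0.04  6.17] T [0.235 0.594 0.062] w 0.0478 tau6 0.044
```

```bash
python3 -m handwheel '[[0,0,0,0,-0.05,0],[0,0,0,0,-0.1,0],[0,0,0,0,-0.15,0],[0,0,0,0,-0.2,0],[0,0,0,0,-0.2,0]]' -1; python3 -c "
from h import *
st()"
```

```text
clock: 9.05
eef_pos: [0.4755, -0.2586, 0.0813]
tool_rot: [0.568, -0.42, 0.422, -0.568]
ft_force: [-2.5, 0.2, 6.4]
grip_width: 0.0479
t 9.05 [ 0.4755 -0.2586  0.0813] yaw 16.95 F [-2.51  0.17  6.41] T [-0.053  0.417 -0.034] w 0.0479 tau6 -0.045
```

```bash
python3 -m handwheel '[[0,0,0,0,-0.05,0],[0,0,0,0,-0.1,0],[0,0,0,0,-0.13,0],[0,0,0,0,-0.15,0],[0,0,0,0,-0.15,0]]' -1; python3 -c "
from h import *
st()"
```

```text
clock: 9.68
eef_pos: [0.4755, -0.2587, 0.0813]
tool_rot: [0.574, -0.413, 0.414, -0.574]
ft_force: [-3.2, -1.5, 5.0]
grip_width: 0.0473
t 9.68 [ 0.4755 -0.2587  0.0813] yaw 18.44 F [-3.19 -1.47  4.98] T [-0.112  0.399 -0.077] w 0.0473 tau6 -0.117
```

Now half-degree steps, reading the torque after each.

```bash
python3 -m handwheel '[[0,0,0,0,-0.02,0],[0,0,0,0,-0.04,0],[0,0,0,0,-0.05,0],[0,0,0,0,-0.05,0],[0,0,0,0,-0.05,0]]' -1; python3 -c "
from h import *
st()"
```

```text
clock: 10.3
eef_pos: [0.4756, -0.2586, 0.0813]
tool_rot: [0.576, -0.41, 0.412, -0.575]
ft_force: [-2.3, -0.9, 5.3]
grip_width: 0.0477
t 10.3 [ 0.4756 -0.2586  0.0813] yaw 18.94 F [-2.27 -0.87  5.29] T [-0.038  0.341 -0.143] w 0.0477 tau6 -0.13
```

```bash
python3 -m handwheel '[[0,0,0,0,-0.02,0],[0,0,0,0,-0.04,0],[0,0,0,0,-0.05,0],[0,0,0,0,-0.05,0],[0,0,0,0,-0.05,0]]' -1; python3 -c "
from h import *
st()"
```

```text
clock: 10.92
eef_pos: [0.4756, -0.2587, 0.0813]
tool_rot: [0.577, -0.408, 0.409, -0.577]
ft_force: [-1.6, -0.5, 4.7]
grip_width: 0.0475
t 10.93 [ 0.4756 -0.2587  0.0813] yaw 19.44 F [-1.56 -0.47  4.66] T [-0.044  0.356 -0.117] w 0.0475 tau6 -0.13
```

```bash
python3 -m handwheel '[[0,0,0,0,-0.02,0],[0,0,0,0,-0.04,0],[0,0,0,0,-0.06,0],[0,0,0,0,-0.08,0],[0,0,0,0,-0.08,0]]' -1; python3 -c "
from h import *
st()"
```

```text
clock: 11.55
eef_pos: [0.4755, -0.2587, 0.0813]
tool_rot: [0.58, -0.403, 0.405, -0.58]
ft_force: [-2.3, -0.7, 4.5]
grip_width: 0.0476
t 11.55 [ 0.4755 -0.2587  0.0813] yaw 20.24 F [-2.3  -0.75  4.52] T [-0.019  0.283 -0.13 ] w 0.0476 tau6 -0.118
```

```bash
python3 -m handwheel '[[0,0,0,0,-0.03,0],[0,0,0,0,-0.06,0],[0,0,0,0,-0.08,0],[0,0,0,0,-0.1,0],[0,0,0,0,-0.1,0]]' -1; python3 -c "
from h import *
st()"
```

```text
clock: 12.18
eef_pos: [0.4756, -0.2586, 0.0813]
tool_rot: [0.584, -0.398, 0.4, -0.584]
ft_force: [-2.5, -0.7, 5.8]
grip_width: 0.0481
t 12.18 [ 0.4756 -0.2586  0.0813] yaw 21.24 F [-2.45 -0.74  5.83] T [-0.068  0.338 -0.13 ] w 0.0481 tau6 -0.118
```

```bash
python3 -m handwheel '[[0,0,0,0,-0.04,0],[0,0,0,0,-0.08,0],[0,0,0,0,-0.12,0],[0,0,0,0,-0.15,0],[0,0,0,0,-0.15,0]]' -1; python3 -c "
from h import *
st()"
```

```text
clock: 12.8
eef_pos: [0.4757, -0.2586, 0.0813]
tool_rot: [0.589, -0.391, 0.392, -0.589]
ft_force: [-1.8, 0.4, 4.5]
grip_width: 0.0479
t 12.8 [ 0.4757 -0.2586  0.0813] yaw 22.75 F [-1.8   0.36  4.47] T [-0.122  0.266 -0.087] w 0.0479 tau6 -0.104
```

```bash
python3 -m handwheel '[[0,0,0,0,-0.05,0],[0,0,0,0,-0.1,0],[0,0,0,0,-0.15,0],[0,0,0,0,-0.2,0],[0,0,0,0,-0.2,0]]' -1; python3 -c "
from h import *
st()"
```

```text
clock: 13.42
eef_pos: [0.4757, -0.2586, 0.0813]
tool_rot: [0.596, -0.38, 0.382, -0.596]
ft_force: [-1.2, -0.5, 4.7]
grip_width: 0.0477
t 13.43 [ 0.4757 -0.2586  0.0813] yaw 24.76 F [-1.16 -0.54  4.71] T [-0.008  0.292 -0.038] w 0.0477 tau6 -0.075
```

```bash
python3 -m handwheel '[[0,0,0,0,-0.05,0],[0,0,0,0,-0.1,0],[0,0,0,0,-0.2,0],[0,0,0,0,-0.2,0],[0,0,0,0,-0.2,0]]' -1; python3 -c "
from h import *
st()"
```

```text
clock: 14.05
eef_pos: [0.4757, -0.2585, 0.0813]
tool_rot: [0.602, -0.37, 0.372, -0.602]
ft_force: [-1.3, -0.3, 5.0]
grip_width: 0.048
t 14.05 [ 0.4757 -0.2585  0.0813] yaw 26.77 F [-1.33 -0.26  4.97] T [-0.028  0.277 -0.016] w 0.048 tau6 -0.021
```

```bash
python3 -m handwheel '[[0,0,0,0,-0.08,0],[0,0,0,0,-0.16,0],[0,0,0,0,-0.24,0],[0,0,0,0,-0.32,0],[0,0,0,0,-0.4,0]]' -1; python3 -c "
from h import *
st()"
```

```text
clock: 14.68
eef_pos: [0.4758, -0.2585, 0.0813]
tool_rot: [-0.615, 0.348, -0.35, 0.615]
ft_force: [-2.1, -0.0, 4.4]
grip_width: 0.0478
t 14.68 [ 0.4758 -0.2585  0.0813] yaw 30.78 F [-2.09 -0.05  4.39] T [ 0.054  0.213 -0.132] w 0.0478 tau6 -0.057
```

Turned about 16° at roughly 0.1 N m with no stop, so this lid is loose. I'll go a little further for margin, then release and check visually that the jar body did not turn with it.

```bash
python3 -m handwheel '[[0,0,0,0,-0.15,0],[0,0,0,0,-0.3,0],[0,0,0,0,-0.45,0],[0,0,0,0,-0.6,0],[0,0,0,0,-0.6,0]]' -1; python3 -c "
from h import *
st()"
python3 -m handwheel '[[0,0,0,0,0,0],[0,0,0,0,0,0],[0,0,0,0,0,0],[0,-1,0,0,0,0],[0,-2,0,0,0,0]]' 1; python3 - <<'E'
from h import *
st();go(.496,-.339,.13,15)
c=snap("top","t2.png",(280,180,380,245),8)
c=snap("scene","s2.png",(180,90,330,200),5)
E
```

```text
clock: 15.3
eef_pos: [0.4759, -0.2584, 0.0812]
tool_rot: [-0.632, 0.316, -0.318, 0.632]
ft_force: [-1.7, -0.2, 5.1]
grip_width: 0.0477
t 15.3 [ 0.4759 -0.2584  0.0812] yaw 36.79 F [-1.75 -0.15  5.1 ] T [0.108 0.138 0.01 ] w 0.0477 tau6 -0.009
clock: 15.92
eef_pos: [0.4746, -0.2577, 0.1302]
tool_rot: [-0.632, 0.317, -0.316, 0.632]
ft_force: [0.8, -0.4, -0.2]
grip_width: 0.0855
t 15.93 [ 0.4746 -0.2577  0.1302] yaw 36.78 F [ 0.79 -0.44 -0.17] T [-0.027 -0.029  0.042] w 0.0855 tau6 -0.0
t 15.93 eef [ 0.4746 -0.2577  0.1302] yaw 36.78 rows: [3.12, 0.01, -1.26, 0.0, 2.18, -0.01]
```

View pics/s2.png

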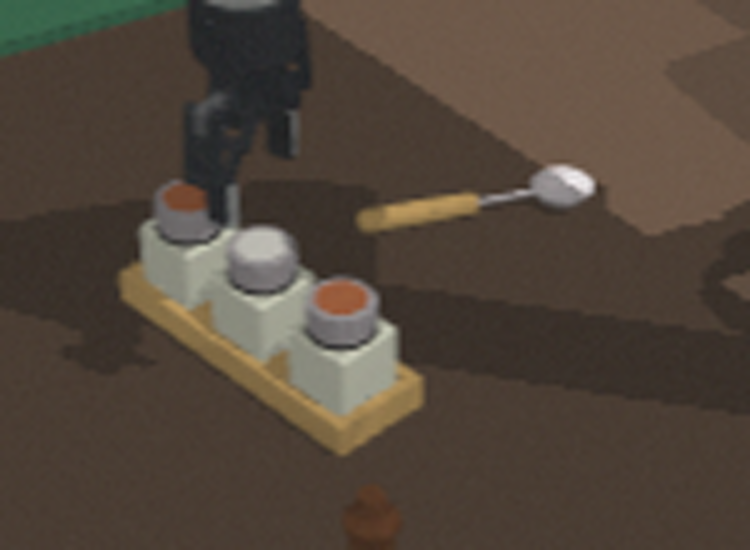

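Jar 2's body sits square in its pocket while its lid turned about 20°, so it is loose. Now jar 3.

```bash
python3 -m handwheel '[[1.6,0,-0.63,0,0.9,0],[3.12,0,-1.26,0,1.8,0],[3.12,0,-1.26,0,2.18,0],[3.12,1.2,-1.26,0,2.18,0],[3.12,2.1,-1.26,0,2.18,0]]' 1; python3 -c "
from h import *
go(.496,-.339,.0775,15);st()"
```

```text
clock: 16.65
eef_pos: [0.4956, -0.339, 0.0755]
tool_rot: [0.561, -0.431, 0.43, -0.561]
ft_force: [-0.3, 0.5, 0.3]
grip_width: 0.0852
t 16.65 eef [ 0.4956 -0.339   0.0755] yaw 14.96 rows: [0.01, -0.08, 0.01, 0.01, -0.0, -0.01]
t 16.65 [ 0.4956 -0.339   0.0755] yaw 14.96 F [-0.26  0.53  0.26] T [-0.032 -0.003 -0.033] w 0.0852 tau6 0.001
```

```bash
python3 -m handwheel '[[0,-0.1,0,0,0,0],[0,-0.1,0,0,0,0],[0,-0.1,0,0,0,0],[0,-0.1,0,0,0,0],[0,-0.1,0,0,0,0]]' -1; python3 -c "
from h import *
st()"
```

```text
clock: 17.27
eef_pos: [0.4965, -0.3397, 0.0813]
tool_rot: [0.561, -0.43, 0.431, -0.561]
ft_force: [-3.8, -0.5, 6.3]
grip_width: 0.0474
t 17.27 [ 0.4965 -0.3397  0.0813] yaw 14.97 F [-3.79 -0.54  6.32] T [0.056 0.65  0.005] w 0.0474 tau6 0.031
```

```bash
python3 -m handwheel '[[0,0,0,0,-0.05,0],[0,0,0,0,-0.1,0],[0,0,0,0,-0.15,0],[0,0,0,0,-0.2,0],[0,0,0,0,-0.2,0]]' -1; python3 -c "
from h import *
st()"
```

```text
clock: 17.9
eef_pos: [0.4971, -0.3403, 0.0813]
tool_rot: [0.568, -0.42, 0.422, -0.568]
ft_force: [-3.1, -2.2, 6.3]
grip_width: 0.0481
t 17.9 [ 0.4971 -0.3403  0.0813] yaw 16.96 F [-3.08 -2.17  6.34] T [-0.337  0.39  -0.08 ] w 0.0481 tau6 -0.057
```

```bash
python3 -m handwheel '[[0,0,0,0,-0.03,0],[0,0,0,0,-0.06,0],[0,0,0,0,-0.1,0],[0,0,0,0,-0.1,0],[0,0,0,0,-0.1,0]]' -1; python3 -c "
from h import *
st()"
```

```text
clock: 18.52
eef_pos: [0.4971, -0.3402, 0.0813]
tool_rot: [0.572, -0.415, 0.417, -0.572]
ft_force: [-2.0, -1.1, 5.8]
grip_width: 0.0479
t 18.52 [ 0.4971 -0.3402  0.0813] yaw 17.89 F [-2.04 -1.08  5.79] T [-0.225  0.299 -0.481] w 0.0479 tau6 -0.429
```

Jar 3 holds against 0.48 N m, well above the 0.25 N m at which a loose lid turns, so it is tight. Backing off and releasing.

```bash
python3 -m handwheel '[[0,0,0,0,0.05,0],[0,0,0,0,0.1,0],[0,0,0,0,0.1,0],[0,0,0,0,0.1,0],[0,0,0,0,0.1,0]]' -1; python3 -c "
from h import *
st()"
python3 -m handwheel '[[0,0,0,0,0,0],[0,0,0,0,0,0],[0,0,0,0,0,0],[0,-1,0,0,0,0],[0,-2.5,0,0,0.2,0]]' 1; python3 - <<'E'
from h import *
st();go(.474,-.257,.14,15)
c=snap("wrist","w3.png")
E
```

```text
clock: 19.15
eef_pos: [0.4971, -0.34, 0.0813]
tool_rot: [0.568, -0.42, 0.422, -0.568]
ft_force: [-2.8, -1.0, 5.2]
grip_width: 0.0472
t 19.15 [ 0.4971 -0.34    0.0813] yaw 16.98 F [-2.8  -0.99  5.21] T [-0.16   0.42   0.061] w 0.0472 tau6 0.055
clock: 19.77
eef_pos: [0.4954, -0.3384, 0.1416]
tool_rot: [-0.561, 0.432, -0.429, 0.561]
ft_force: [0.7, -0.7, 0.5]
grip_width: 0.0855
t 19.77 [ 0.4954 -0.3384  0.1416] yaw 14.93 F [ 0.7  -0.69  0.47] T [-0.011 -0.042  0.012] w 0.0855 tau6 -0.281
t 19.77 eef [ 0.4954 -0.3384  0.1416] yaw 14.93 rows: [-3.37, 0.07, 0.01, 0.01, -0.01, -0.02]
```

View pics/w3.png

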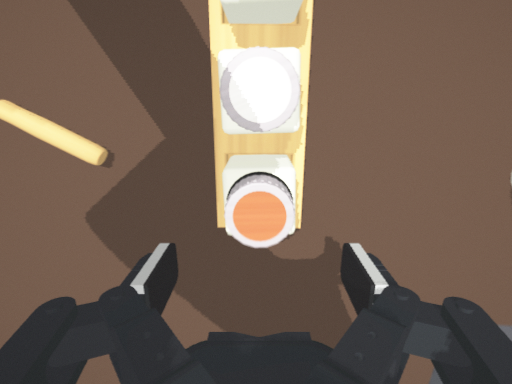

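```bash
python3 -m handwheel '[[-1.7,0,0,0,0,0],[-3.36,0,0,0,0,0],[-3.36,0.5,0,0,0,0],[-3.36,2,0,0,0,0],[-3.36,3.4,0,0,0,0]]' 1; python3 -c "
from h import *
go(.475,-.2575,.034,15);st()"
```

```text
clock: 20.45
eef_pos: [0.4753, -0.2588, 0.0567]
tool_rot: [-0.561, 0.43, -0.431, 0.561]
ft_force: [0.6, 0.8, 0.6]
grip_width: 0.0854
t 20.45 eef [ 0.4753 -0.2588  0.0567] yaw 14.98 rows: [-0.05, 0.91, 0.0, -0.01, -0.0, 0.01]
t 20.45 [ 0.4753 -0.2588  0.0567] yaw 14.98 F [0.57 0.83 0.55] T [-0.    -0.004  0.003] w 0.0854 tau6 -0.0
```

```bash
python3 -m handwheel '[[-0.05,0.3,0,0,0,0],[-0.05,0.6,0,0,0,0],[-0.05,0.9,0,0,0,0],[-0.05,0.9,0,0,0,0],[-0.05,0.9,0,0,0,0]]' 1; python3 -c "
from h import *
go(.475,-.2575,.034,15);st()"
```

```text
clock: 21.08
eef_pos: [0.4748, -0.2572, 0.0359]
tool_rot: [-0.561, 0.43, -0.431, 0.561]
ft_force: [0.6, -0.1, 0.6]
grip_width: 0.0852
t 21.07 eef [ 0.4748 -0.2572  0.0359] yaw 14.98 rows: [0.01, 0.08, 0.0, -0.01, -0.0, 0.01]
t 21.07 [ 0.4748 -0.2572  0.0359] yaw 14.98 F [ 0.62 -0.1   0.6 ] T [-0.014 -0.015 -0.008] w 0.0852 tau6 -0.0
```

```bash
python3 -m handwheel '[[0,0.06,0,0,0,0],[0,0.06,0,0,0,0],[0,0.06,0,0,0,0],[0,0.06,0,0,0,0],[0,0.06,0,0,0,0]]' -1; python3 -c "
from h import *
st();snap('scene','s3.png',(180,90,330,200),5)"
```

```text
clock: 21.7
eef_pos: [0.4742, -0.2572, 0.0345]
tool_rot: [0.561, -0.43, 0.431, -0.561]
ft_force: [-2.6, 0.1, 4.6]
grip_width: 0.0573
t 21.7 [ 0.4742 -0.2572  0.0345] yaw 14.97 F [-2.57  0.13  4.64] T [0.066 0.461 0.028] w 0.0573 tau6 0.063
```

View pics/s3.png

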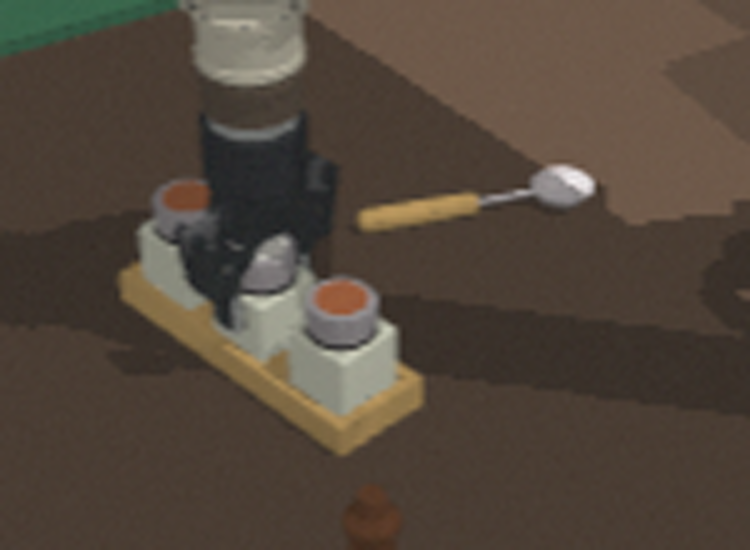

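```bash
python3 -m handwheel '[[0,-0.2,0,0,0,0],[0,-0.6,0,0,0,0],[0,-1.2,0,0,0,0],[0,-1.8,0,0,0,0],[0,-2.4,0,0,0,0]]' -1; python3 -c "
from h import *
st();snap('scene','s4.png',(180,90,330,200),5)"
```

```text
clock: 22.38
eef_pos: [0.4746, -0.257, 0.0951]
tool_rot: [-0.561, 0.43, -0.431, 0.561]
ft_force: [-0.2, -0.0, -5.0]
grip_width: 0.0571
t 22.38 [ 0.4746 -0.257   0.0951] yaw 14.98 F [-0.16 -0.01 -4.99] T [-0.05  -0.008  0.004] w 0.0571 tau6 0.008
```

View pics/s4.png

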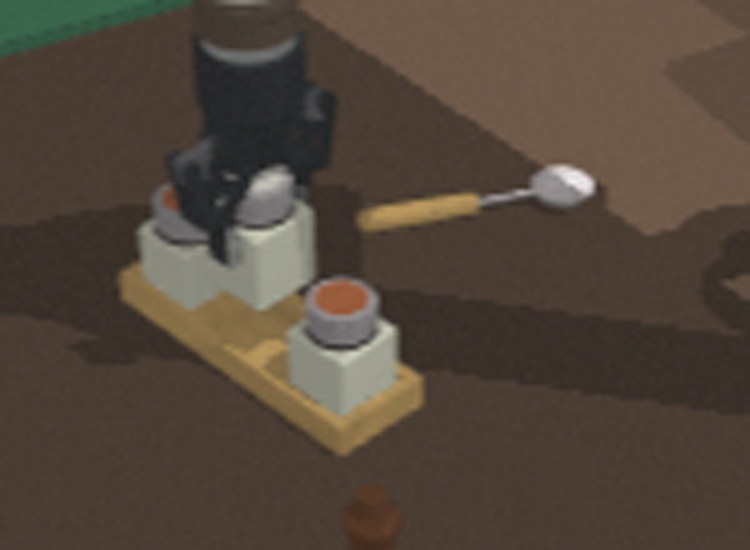

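The jar is held by its body and level, with about 5 N of weight on the wrist. Lifting higher, then carrying it across.

```bash
python3 -m handwheel '[[0,-0.8,0,0,0,0],[0,-1.6,0,0,0,0],[0,-2.6,0,0,0,0],[0,-3.6,0,0,0,0],[0,-4.4,0,0,0,0]]' -1; python3 -c "
from h import *
go(.504,.235,.205,2.7)"
```

```text
clock: 23.05
eef_pos: [0.4745, -0.2569, 0.2052]
tool_rot: [-0.561, 0.43, -0.431, 0.561]
ft_force: [0.8, -0.7, -5.3]
grip_width: 0.0573
t 23.05 eef [ 0.4745 -0.2569  0.2052] yaw 14.98 rows: [-18.7, -0.0, 6.23, -0.01, 1.23, 0.0]
```

```bash
python3 -m handwheel '[[-0.5,0,0.17,0,0,0],[-1.6,0,0.53,0,0.1,0],[-3.2,0,1.07,0,0.2,0],[-4.8,0,1.6,0,0.3,0],[-6.4,0,2.13,0,0.4,0]]' -1; python3 -c "
from h import *
go(.504,.235,.205,2.7)"
```

```text
clock: 23.68
eef_pos: [0.4834, -0.0863, 0.2024]
tool_rot: [0.546, -0.451, 0.449, -0.545]
ft_force: [0.4, 0.2, -5.2]
grip_width: 0.0572
t 23.68 eef [ 0.4834 -0.0863  0.2024] yaw 10.96 rows: [-12.46, -0.09, 3.25, 0.01, 0.83, -0.01]
```

```bash
python3 -m handwheel '[[-1.6,-0.05,0.42,0,0.1,0],[-3.2,-0.05,0.83,0,0.2,0],[-4.8,-0.05,1.25,0,0.3,0],[-6.4,-0.05,1.67,0,0.4,0],[-8,-0.05,2.09,0,0.5,0]]' -1; python3 -c "
from h import *
go(.504,.235,.205,2.7)"
```

```text
clock: 24.3
eef_pos: [0.4963, 0.1196, 0.2037]
tool_rot: [0.526, -0.474, 0.473, -0.525]
ft_force: [0.7, -0.6, -5.2]
grip_width: 0.0573
t 24.3 eef [0.4963 0.1196 0.2037] yaw 5.98 rows: [-4.56, -0.05, 0.79, 0.01, 0.33, 0.0]
```

```bash
python3 -m handwheel '[[-1.5,0,0.26,0,0.1,0],[-2.8,0,0.49,0,0.2,0],[-3.8,0,0.66,0,0.33,0],[-4.4,0,0.76,0,0.33,0],[-4.5,0,0.78,0,0.33,0]]' -1; python3 - <<'E'
from h import *
go(.504,.235,.06,2.7)
snap("top","t5.png",(140,165,270,250),6)
snap("scene","s5.png",(230,130,380,300),4)
E
```

```text
clock: 24.92
eef_pos: [0.5046, 0.2323, 0.2041]
tool_rot: [0.513, -0.488, 0.488, -0.511]
ft_force: [-0.1, -0.4, -5.6]
grip_width: 0.0572
t 24.93 eef [0.5046 0.2323 0.2041] yaw 2.78 rows: [-0.11, 5.76, -0.01, 0.01, 0.01, 0.0]
```

View pics/s5.png

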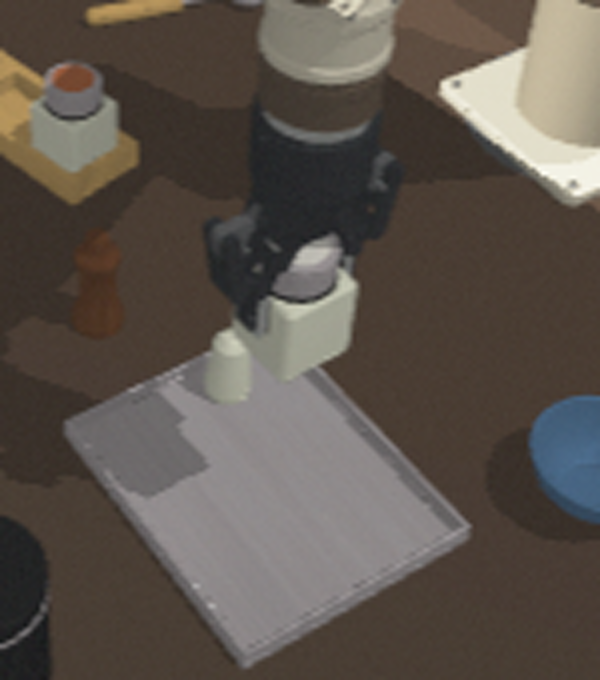

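The jar hangs level above the tray. Its image at (295,320) is displaced upward by its height, and the salt at (228,370) is clear. Lowering it in stages.

```bash
python3 -m handwheel '[[-0.1,0.8,0,0,0,0],[-0.1,2,0,0,0,0],[-0.1,3.5,0,0,0,0],[-0.1,5,0,0,0,0],[-0.1,5.6,0,0,0,0]]' -1; python3 -c "
from h import *
go(.504,.235,.0325,2.7);st()"
```

```text
clock: 25.65
eef_pos: [0.5035, 0.2321, 0.0627]
tool_rot: [0.513, -0.489, 0.488, -0.509]
ft_force: [0.1, -0.2, -4.8]
grip_width: 0.057
t 25.65 eef [0.5035 0.2321 0.0627] yaw 2.59 rows: [-0.12, 1.21, 0.03, 0.03, -0.01, 0.01]
t 25.65 [0.5035 0.2321 0.0627] yaw 2.59 F [ 0.05 -0.2  -4.75] T [-0.064  0.026 -0.007] w 0.057 tau6 0.007
```

```bash
python3 -m handwheel '[[0,0.4,0,0,0,0],[0,0.7,0,0,0,0],[0,0.9,0,0,0,0],[0,1.0,0,0,0,0],[0,1.0,0,0,0,0]]' -1; python3 -c "
from h import *
go(.504,.235,.0325,2.7);st()"
```

```text
clock: 26.28
eef_pos: [0.5054, 0.2343, 0.0402]
tool_rot: [-0.511, 0.488, -0.488, 0.512]
ft_force: [-0.4, 0.6, -4.7]
grip_width: 0.0575
t 26.27 eef [0.5054 0.2343 0.0402] yaw 2.68 rows: [-0.03, 0.31, -0.05, -0.0, -0.0, -0.0]
t 26.27 [0.5054 0.2343 0.0402] yaw 2.68 F [-0.38  0.56 -4.72] T [-0.015 -0.033 -0.025] w 0.0575 tau6 0.008
```

Still the full weight on the wrist, with about 7 mm to go.

```bash
python3 -m handwheel '[[0,0.08,0,0,0,0],[0,0.15,0,0,0,0],[0,0.2,0,0,0,0],[0,0.22,0,0,0,0],[0,0.22,0,0,0,0]]' -1; python3 -c "
from h import *
st()"
```

```text
clock: 26.9
eef_pos: [0.5052, 0.2341, 0.0344]
tool_rot: [0.512, -0.488, 0.488, -0.512]
ft_force: [0.3, 0.6, -6.0]
grip_width: 0.0574
t 26.9 [0.5052 0.2341 0.0344] yaw 2.68 F [ 0.26  0.56 -5.99] T [0.008 0.009 0.017] w 0.0574 tau6 0.008
```

```bash
python3 -m handwheel '[[0,0.02,0,0,0,0],[0,0.04,0,0,0,0],[0,0.06,0,0,0,0],[0,0.06,0,0,0,0],[0,0.06,0,0,0,0]]' -1; python3 -c "
from h import *
st()"
```

```text
clock: 27.52
eef_pos: [0.5052, 0.2342, 0.033]
tool_rot: [-0.512, 0.488, -0.488, 0.512]
ft_force: [0.5, -0.3, -5.8]
grip_width: 0.0579
t 27.52 [0.5052 0.2342 0.033 ] yaw 2.68 F [ 0.51 -0.28 -5.84] T [-0.004  0.034  0.016] w 0.0579 tau6 0.008
```

```bash
python3 -m handwheel '[[0,0.02,0,0,0,0],[0,0.04,0,0,0,0],[0,0.05,0,0,0,0],[0,0.05,0,0,0,0],[0,0.05,0,0,0,0]]' -1; python3 -c "
from h import *
st()"
```

```text
clock: 28.15
eef_pos: [0.5053, 0.2342, 0.0325]
tool_rot: [-0.511, 0.488, -0.488, 0.512]
ft_force: [-3.9, -0.5, 5.8]
grip_width: 0.0574
t 28.15 [0.5053 0.2342 0.0325] yaw 2.68 F [-3.93 -0.51  5.82] T [-0.347  0.705 -0.01 ] w 0.0574 tau6 -0.014
```

The jar is on the tray floor: contact at z=0.0325 as predicted, pressing with about 11 N. Releasing and retracting.

```bash
python3 -m handwheel '[[0,0,0,0,0,0],[0,0,0,0,0,0],[0,0,0,0,0,0],[0,0,0,0,0,0],[0,-0.2,0,0,0,0]]' 1; python3 -m handwheel '[[0,-0.6,0,0,0,0],[0,-1.8,0,0,0,0],[0,-3.5,0,0,0,0],[0,-5,0,0,0,0],[0,-7,0,0,0,0]]' 1;  python3 -m handwheel '[[4,0,-3,0,0,0],[6,0,-5,0,0,0],[6,0,-5,0,0,0],[6,0,-5,0,0,0],[6,0,-5,0,0,0]]' 1; python3 - <<'E'
from h import *
st()
import pickle
c=snap("top","t6.png"); pickle.dump(c,open("t6.pkl","wb"))
snap("scene","s6.png",(180,90,380,300),3)
im=cv2.imread("pics/t6.png")
a=cv2.resize(im[165:250,140:270],None,fx=5,fy=5,interpolation=cv2.INTER_CUBIC); b=cv2.resize(im[180:245,280:380],None,fx=5,fy=5,interpolation=cv2.INTER_CUBIC)
cv2.imwrite("pics/t6a.png",a);cv2.imwrite("pics/t6b.png",b)
E
```

```text
clock: 28.78
eef_pos: [0.5049, 0.234, 0.0364]
tool_rot: [0.512, -0.488, 0.488, -0.511]
ft_force: [0.0, 0.2, 0.1]
grip_width: 0.0856
clock: 29.4
eef_pos: [0.5046, 0.2339, 0.2135]
tool_rot: [0.512, -0.488, 0.488, -0.511]
ft_force: [0.9, 0.8, -0.1]
grip_width: 0.0852
clock: 30.02
eef_pos: [0.388, 0.0784, 0.2131]
tool_rot: [-0.51, 0.488, -0.489, 0.512]
ft_force: [0.7, -0.2, 0.2]
grip_width: 0.0857
t 30.02 [0.388  0.0784 0.2131] yaw 2.61 F [ 0.68 -0.18  0.17] T [ 0.019 -0.024  0.054] w 0.0857 tau6 -0.028
```

View pics/s6.png

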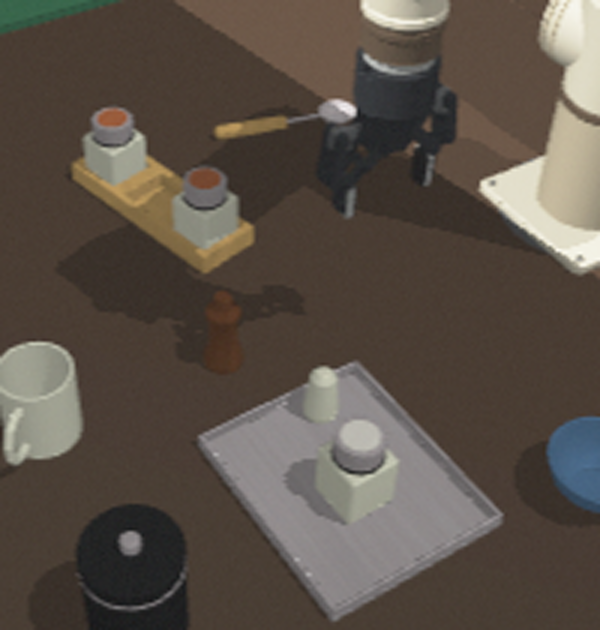

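View pics/t6a.png

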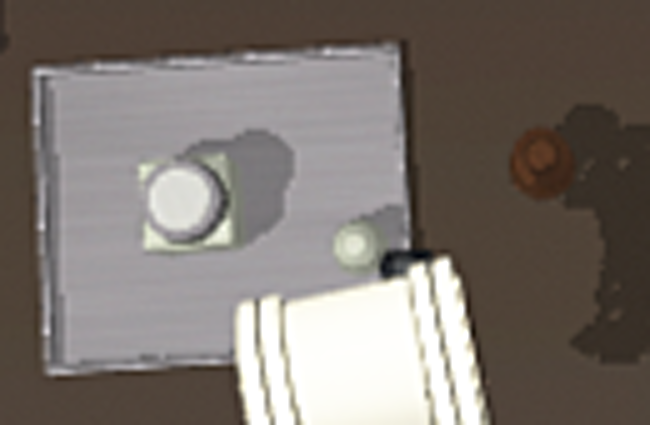

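View pics/t6b.png

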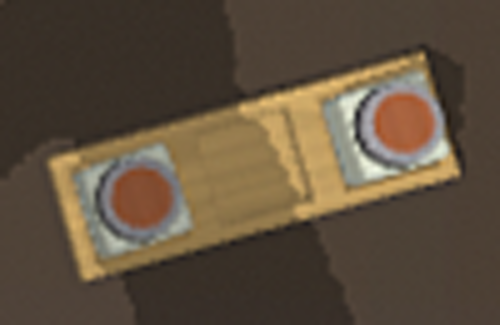

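The jar stands upright in the tray, the salt and mill are where they were, and the two tight jars are seated in the holder. Handing in.

```bash
python3 -c "
from h import *
print(bot.job_done());st()"
```

```text
the job is handed in; nothing more can be done
None
the job is handed in; nothing more can be done
```

I felt all three lids. The middle jar, with the white lid, was the loose one. I lifted it by its body and set it down upright in the tray beside the salt. I handed the job in at about 30 s.

| Jar | Felt | Lid | Now |
|---|---|---|---|
| Jar nearest the tray (orange lid) | Held against about 1 N m | Tight | In the holder |
| Middle jar (white lid) | Gave at about 0.1 N m; gripper turned 22°, body stayed square in its pocket | Loose | In the tray |
| Far jar (orange lid) | Held against 0.48 N m | Tight | In the holder |

- **Last checks:** In the final pictures the loose jar is upright and inside the rim, and the two tight jars are seated in their pockets. The salt, mill and the other things in view show no shift, but I did not measure them. The jar touched the tray with about 11 N, and the gripper was open and clear at the end.
- **What went wrong:** On the first jar I took two 1° steps before reading the torque. The twist reached about 1.0 to 1.16 N m, above the 0.6 N m called safe and the 0.8 N m a tight lid is said to hold. Past its stop the gripper turned less than 2° (0.035 rad, against the 0.06 limit). When I backed off, the torque returned to about zero at nearly the same angle. I did not measure the lid's own angle, so a small turn there is possible.
- **Weaker reading:** While the loose lid turned, the measured torque drifted between 0.13 N m and nearly zero. The evidence that it is loose is the 22° turn without a stop and the body staying square.

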